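Put the reagent bottles in their spill saucers

TASK

Stand each of the four screw-cap reagent bottles upright inside the spill saucer whose floor has the same colour as the bottle's cap, flat on the saucer's floor. Set them down rather than dropping them, knock nothing over, and leave the two small vials where they are.

Things in the scene. Friction and masses are not known exactly. Their poses are not given: they have to be found in the camera images.
- red_bottle: reagent bottle, brown plastic with a red screw cap, loose, round, 68 mm in diameter and 144 mm tall in all, 0.28 to 0.64 kg. The fixed cap is 40 mm wide, from 119 to 144 mm up; below it the shoulder slopes out to the body's width. Origin: centre of the underside, z up
- red_saucer: round grey spill saucer with a red floor, fixed to the bench, 92 mm wide inside, 100 mm outside, rim 10 mm high, floor 4 mm above the bench. Origin: centre of the underside, z up
- blue_bottle: reagent bottle, white plastic with a blue screw cap, loose, round, 62 mm in diameter and 123 mm tall in all, 0.28 to 0.64 kg. The fixed cap is 40 mm wide, from 103 to 123 mm up; below it the shoulder slopes out to the body's width. Origin: centre of the underside, z up
- blue_saucer: round grey spill saucer with a blue floor, fixed to the bench, 86 mm wide inside, 94 mm outside, rim 10 mm high, floor 4 mm above the bench. Origin: centre of the underside, z up
- black_bottle: reagent bottle, brown plastic with a black screw cap, loose, round, 64 mm in diameter and 128 mm tall in all, 0.28 to 0.64 kg. The fixed cap is 40 mm wide, from 107 to 128 mm up; below it the shoulder slopes out to the body's width. Origin: centre of the underside, z up
- black_saucer: round grey spill saucer with a black floor, fixed to the bench, 88 mm wide inside, 96 mm outside, rim 10 mm high, floor 4 mm above the bench. Origin: centre of the underside, z up
- white_bottle: reagent bottle, white plastic with a white screw cap, loose, round, 48 mm in diameter and 87 mm tall in all, 0.09 to 0.17 kg. The fixed cap with the neck tapers from 43 mm wide at 60 mm up to 33 mm at the top. Origin: centre of the underside, z up
- white_saucer: round grey spill saucer with a white floor, fixed to the bench, 72 mm wide inside, 80 mm outside, rim 10 mm high, floor 4 mm above the bench. Origin: centre of the underside, z up
- blue_vial: small clear screw vial with a blue cap, loose, 23 mm in diameter, 52 mm tall, 25 g; not a reagent bottle, stays where it is. Origin: centre of the underside, z up
- red_vial: small clear screw vial with a red cap, loose, 23 mm in diameter, 52 mm tall, 25 g; not a reagent bottle, stays where it is. Origin: centre of the underside, z up
There are look-alikes about, which are no part of the job. What is shaped like the red_bottle but pink is not meant.

How it is judged:
By the outcome, as a careful person would: the job done as asked, in the order asked, and still so for the second after the job is handed in, with the robot touching nothing.
It also fails if it takes over 106 s, if anything falls off the work surface, if the arm or the gripper's body presses on something with over 40 N, if the wrist force passes 120 N, or if a joint passes its speed limit or range.

ROBOT

A 6-joint arm with a two-finger parallel gripper is mounted at the origin on a cart in front of the work surface, level with it; the furniture and walls round the work are solid. World frame = base frame: x ahead of the robot, y to its left, z up, the work surface at z = 0. Lengths are in m, angles in rad, forces in N, time in s.
With the tool pointing down it reaches from about 0.375 to 0.9 m from the base axis. Payload 3.1 kg.
Tool frame: the origin (TCP) lies between the finger pads; the fingertips stand manip.finger_overhang ahead of it and the grasp point (between the pads) lies 5 mm behind it (manip.finger_overhang is the distance from the TCP to the fingertips, in m); z points along the fingers, y is the line along which they close (so a half turn about z gives the same grasp; the last joint's range is limited). The gripper opens to 85 mm and grips with 20 to 120 N. Pads are 22 mm wide; open, the fingers measure 114 mm over their backs; the gripper's body (76 mm by 85 mm) begins 54 mm behind the grasp point. The pads swing forward as they close: fully open they stand 13 mm farther back than shut.
Start: joints at [-1.474, 0.527, 1.433, -0, 1.181, -0.178], TCP at [0.17, -0.602, 0.245] pointing down, gripper open.
Joint ranges: [-3.08, 3.08], [-0.75, 2.2], [0.22, 2.44], [-1.43, 4.57], [0, 2.65], [-2.85, 2.85]. Speed limits (rad/s): [2.79, 2.79, 3.14, 3.14, 3.14, 3.14].

INTERFACE

Orientations are given as a unit quaternion [x, y, z, w].
In Python, from station import manip gives the robot as it stands.
- The arm moves only by the tool drive_tool, never from a script. Its argument "plan" is a list of rows, each a list of 7 numbers: the shift along the tool's x, y, z in m, then the turn, a rotation vector about the tool's x, y, z in degrees, then the opening, from -1 (shut) to 1 (fully open). In form: [[x, y, z, wx, wy, wz, gripper], ...]. A call has 1 to 10 rows; each row shifts and turns the commanded pose from where the row before left it, along the tool's axes as they then stand; what a row does not reach is not made up. A row lasts 1/10 s, in which the tool goes at most 50 mm and 8.59 degrees, less where a joint would pass 70% of its speed; a pose out of reach is approached as far as the arm can. A call is refused whole if a number of a shift passes 0.05 or a number of a turn 8.59, either way. A call with a gripper value outside its range is refused whole. The fingers move at their own pace and stop on an object; "newtons" is the grip in N (left out, the last holds). Time passes only in rows, so rows that do not move let the fingers close. It gives the time, the measured TCP pose, the force, the opening and the grip force at its end, in the units of the state.
- manip.sense(): the state, without advancing time (a new reading comes with each control period).
- manip.snapshot(name): name is "side" or "top"; returns a dict with "image" (420x560x3 uint8, red, green, blue), "z_map" (420x560 float32, m along the optical axis (not along the pixel's ray), 0 where there is no reading), "fov_y" (degrees; the focal length in pixels is half the picture's height over the tangent of half this angle, whatever the lens; pixels are square), "cx", "cy" (the principal point, pixels), "extrinsics" (4x4, takes a point from camera to world coordinates). Camera axes: x right, y up, looking along -z (the intrinsics and any distortion apply to the point x, -y, -z); pixel columns grow to the right and rows downward; lengths in m; the calibration is good to about 2 mm. A picture is of the moment at which its call begins.
- manip.sign_off(): hands the job in; it is judged then, once.
The state is a dict: "t": time; "q": joint angles; "qd": joint speeds; "tau": joint torques, N m; "tcp_pos": TCP position; "tool_rot": TCP orientation; "force": force on the tool from outside, world axes, zero at the start; "ft_torque": the same for the moment, N m; "finger_gap": opening from 0.0 (shut) to 1.0 (fully open); "gripper_force": force on a finger pad.
Only numpy, scipy, OpenCV 4.12 (cv2) and the standard library are available. Lean on these libraries where they do the work, as an engineer would, in place of code of your own. Each camera call takes 0.05 s, during which the arm holds its last target. There are 200 camera calls.

## Working session

There is one attempt and no reset: what is moved stays moved. The work goes in short steps, Python scripts to look and compute and a tool call to move; the robot and the scene stay as the last step left them, time stands still between calls to the robot, and variables do not carry over. Pictures are saved under pics/ and viewed, at most 14 in all, crops included, and the job is handed in when it is done.

Besides the shell and the picture viewer there is one more tool, called after "Emit:" as name(argument=value, ...) on one line, values as JSON. drive_tool: Moves the arm, as the interface text tells. Its arguments: {"type":"object","properties":{"plan":{"type":"array"},"newtons":{"type":"number"}},"required":["plan"]}

```bash
ls; mkdir -p pics
python3 - <<'E'
from station import manip
import cv2,numpy as np
print(manip.sense(), manip.finger_overhang)
for n in("top","side"):
    s=manip.snapshot(n); cv2.imwrite(f"pics/{n}0.png",s["image"][:,:,::-1]); np.savez(f"{n}0.npz",**s)
    print(n,{k:v for k,v in s.items() if k not in("image","z_map")}, (s["z_map"]>0).mean())
E
```

```text
pics
{'t': 0.0, 'q': array([-1.47450968e+00,  5.28478433e-01,  1.43393035e+00,  8.46203777e-06,
        1.18139312e+00, -1.78489155e-01]), 'qd': array([-0.00062929,  0.00141277, -0.00191769, -0.00128512, -0.00043875,
        0.00054261]), 'tau': array([ 2.60504257e-04, -4.42353702e+01, -1.78023756e+01, -3.21601046e-04,
        8.39369459e-03,  9.74442031e-06]), 'tcp_pos': array([ 0.16955072, -0.60083625,  0.24431713]), 'tool_rot': array([ 9.90576735e-01,  1.36954419e-01,  4.92978548e-05, -1.10353075e-03]), 'force': array([-0.32162379,  0.31185236, -0.38012869]), 'ft_torque': array([-0.00695193,  0.03546696, -0.04275613]), 'gripper_force': 0.0, 'finger_gap': 0.9955348559084077} 0.014
top {'fov_y': 50.94295243838716, 'cx': 274.58040344733894, 'cy': 213.49010659891005, 'extrinsics': array([[-0.02496515,  0.99589902, -0.08695903,  0.4607574 ],
       [-0.99966548, -0.02545803, -0.00456342,  0.0471198 ],
       [-0.00675851,  0.08681602,  0.99620144,  1.16052783],
       [ 0.        ,  0.        ,  0.        ,  1.        ]])} 0.9958971088435374
side {'fov_y': 54.0469266591573, 'cx': 280.68952477059787, 'cy': 205.38980436350997, 'extrinsics': array([[-0.97688574,  0.12194792, -0.17556468,  0.40297472],
       [-0.21351232, -0.59634254,  0.77381397,  0.75252111],
       [-0.01033168,  0.79341306,  0.60859591,  0.59445735],
       [ 0.        ,  0.        ,  0.        ,  1.        ]])} 0.986845238095238
```

View pics/top0.png

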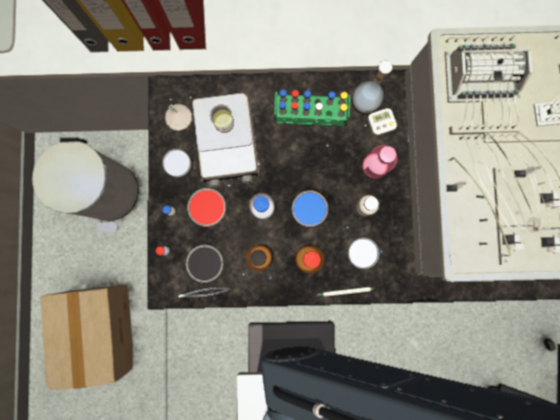

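View pics/side0.png

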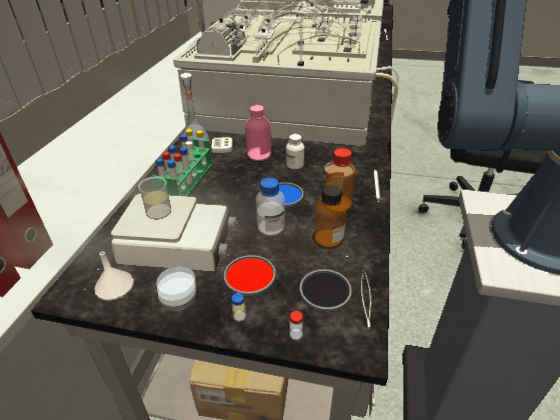

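The top view shows these positions:
- Saucers: red (207,207), black (205,263), blue (310,208), white (363,253).
- Caps: red (311,259), black (259,258), blue (262,204), white (369,204).
- Vials: (168,210) and (161,251).
- Pink look-alike: (385,155).

The side view shows the same things, with all bottles upright.

```bash
cat > h.py <<'E'
import numpy as np, cv2
from station import manip
def rays(s,u,v):
    h=s["image"].shape[0]; f=h/2/np.tan(np.radians(s["fov_y"])/2)
    d=np.stack([(u-s["cx"])/f,-(v-s["cy"])/f,-np.ones_like(u,float)],-1)
    E=s["extrinsics"]; return E[:3,3], d@E[:3,:3].T
def cloud(s):
    v,u=np.mgrid[:420,:560].astype(float); o,d=rays(s,u,v)
    return o+d*s["z_map"][...,None]
def plane(s,u,v,z):
    o,d=rays(s,np.array(u,float),np.array(v,float)); return o+d*((z-o[2])/d[...,2])[...,None]
def tri(a,ua,b,ub):
    P=[];Q=[]
    for s,p in((a,ua),(b,ub)):
        o,d=rays(s,np.array(p[0],float),np.array(p[1],float)); d=d/np.linalg.norm(d)
        M=np.eye(3)-np.outer(d,d); P.append(M);Q.append(M@o)
    x=np.linalg.solve(sum(P),sum(Q)); return x,[np.linalg.norm(M@x-q) for M,q in zip(P,Q)]
def masks(s):
    hsv=cv2.cvtColor(s["image"],cv2.COLOR_RGB2HSV); H,S,V=[hsv[...,i].astype(int) for i in range(3)]
    return dict(red=((H<6)|(H>174))&(S>190)&(V>110), blue=(H>100)&(H<125)&(S>120)&(V>80), white=(S<45)&(V>150), dark=(V<60))
def snap(n): return manip.snapshot(n)
E
python3 - <<'E'
from h import *
T=dict(np.load("top0.npz"));S=dict(np.load("side0.npz"))
for n,s in(("top",T),("side",S)):
    c=cloud(s); 
    reg=(c[...,0]>.3)&(c[...,0]<.86)&(abs(c[...,1])<.5)
    print(n,"bench z",np.median(c[...,2][reg&(abs(c[...,2])<.008)]))
    for k,m in masks(s).items():
        if k=="dark": m=m&(c[...,2]>.06)
        m=(m&reg).astype(np.uint8)
        N,L,st,ce=cv2.connectedComponentsWithStats(m)
        for i in range(1,N):
            if st[i,4]<25: continue
            p=c[L==i]; zt=np.percentile(p[:,2],95)
            tp=p[p[:,2]>zt-.006]
            print(k,ce[i].round(1),st[i,2:5],"mean",p.mean(0).round(4),"ztop %.4f"%zt,"topc",((tp.max(0)+tp.min(0))/2).round(4),(tp.max(0)-tp.min(0)).round(3)[:2])
E
```

```text
top bench z 0.0005598419488117568
blue [282.5  92.9] [ 8  7 39] mean [0.8288 0.0261 0.1625] ztop 0.2173 topc [0.4608 0.0471 1.1605] [0. 0.]
blue [307.   93.8] [ 7  7 41] mean [ 0.8451 -0.0349  0.1088] ztop 0.1121 topc [ 0.845  -0.0349  0.11  ] [0.015 0.015]
blue [331.1  94.9] [ 7  7 39] mean [ 0.8408 -0.0939  0.1084] ztop 0.1123 topc [ 0.8411 -0.0936  0.1099] [0.014 0.015]
blue [282.  104.8] [ 5  7 33] mean [0.8081 0.0277 0.1406] ztop 0.1124 topc [0.6435 0.0346 0.6335] [0.366 0.025]
blue [306.4 105.9] [ 6  7 37] mean [ 0.8144 -0.0325  0.1091] ztop 0.1136 topc [ 0.8146 -0.0327  0.1113] [0.015 0.012]
blue [309.4 208.2] [ 32  31 783] mean [ 0.5731 -0.0395  0.0059] ztop 0.0079 topc [ 0.5374 -0.0168  0.5812] [0.153 0.128]
blue [260.8 203.2] [ 15  15 172] mean [0.5766 0.0839 0.1232] ztop 0.1266 topc [0.5769 0.0834 0.1242] [0.033 0.033]
blue [166. 209.] [ 7  9 55] mean [0.5724 0.3178 0.0877] ztop 0.0554 topc [0.5223 0.1909 0.6051] [0.123 0.288]
white [486.4 172. ] [  124   233 19712] mean [ 0.6179 -0.3969  0.2391] ztop 0.2969 topc [ 0.6604 -0.2264  0.7257] [0.399 0.547]
white [385.2  69.2] 
[... 5351 characters left out ...]
11  16 142] mean [0.4718 0.3518 0.026 ] ztop 0.0412 topc [0.4719 0.3506 0.039 ] [0.016 0.007]
white [177.1 391.4] [  74   64 1475] mean [ 0.8084  0.2529 -0.471 ] ztop -0.4677 topc [ 0.7642  0.2394 -0.4687] [0.192 0.168]
white [308.1 401.9] [  50   41 1220] mean [ 0.4593  0.2091 -0.4711] ztop -0.4677 topc [ 0.4621  0.2111 -0.4689] [0.122 0.111]
white [373.2 399.4] [ 4 12 28] mean [ 0.3356  0.3934 -0.0595] ztop -0.0489 topc [ 0.338   0.3953 -0.05  ] [0.002 0.015]
white [355.1 417.6] [10  5 37] mean [ 0.3167  0.0691 -0.7849] ztop -0.7798 topc [ 0.3154  0.071  -0.7809] [0.03  0.014]
dark [330.6 198.2] [ 20  17 198] mean [0.4502 0.1071 0.1196] ztop 0.1293 topc [0.4505 0.1014 0.1269] [0.037 0.023]
```

```bash
cat >> h.py <<'E'
B=dict(red=(.444,-.032,.144),blue=(.577,.083,.123),black=(.45,.09,.128),white=(.575,-.182,.087),pink=(.68,-.22,.144),bvial=(.577,.326,.052),rvial=(.473,.343,.052))
def circ(c,xy,lo,hi,r=.03,mn=8):
    m=(np.hypot(c[...,0]-xy[0],c[...,1]-xy[1])<r)&(c[...,2]>lo)&(c[...,2]<hi)
    p=c[m]
    if len(p)<mn: return None
    (x,y),R=cv2.minEnclosingCircle(p[:,:2].astype(np.float32)); 
    return np.round([x,y,R,np.median(p[:,2]),len(p)],4),m
def tops(T,S,B=B):
    for k,(x,y,z) in B.items():
        r=[circ(cloud(s),(x,y),z-.006,z+.012,.045) for s in(T,S)]
        uv=[np.argwhere(q[1]).mean(0)[::-1] if q else None for q in r]
        t=tri(T,uv[0],S,uv[1]) if r[0] and r[1] else None
        print(k,*[q and q[0] for q in r], t and (t[0].round(4),np.round(t[1],4)))
E
python3 - <<'E'
from h import *
T=dict(np.load("top0.npz"));S=dict(np.load("side0.npz"))
tops(T,S)
from scipy.optimize import least_squares
for k,(u,v),d in(("red",(207,207),.092),("black",(205,263),.088),("blue",(310,208),.086),("white",(363,253),.072)):
    im=cv2.cvtColor(T["image"],cv2.COLOR_RGB2LAB).astype(int)
    ref=np.median(im[v-3:v+4,u-3:u+4].reshape(-1,3),0)
    m=(np.abs(im-ref).sum(-1)<(45 if k!="black" else 25)).astype(np.uint8)
    n,L=cv2.connectedComponents(m,connectivity=4); q=(L==L[v,u]).astype(np.uint8)
    q=cv2.morphologyEx(q,cv2.MORPH_OPEN,np.ones((5,5),np.uint8))
    cn=max(cv2.findContours(q,0,2)[0],key=cv2.contourArea)
    e=cv2.fitEllipse(cv2.convexHull(cn)); p=plane(T,*e[0],.004)
    c=cloud(T); z=np.median(c[v-4:v+5,u-4:u+5,2]); 
    o={}
    C=cloud(S); mm=np.hypot(C[...,0]-p[0],C[...,1]-p[1])<.065
    rim=mm&(C[...,2]>.007)&(C[...,2]<.014)
    w=C[rim][:,:2]; s=least_squares(lambda a:np.hypot(*(w-a[:2]).T)-a[2],[p[0],p[1],d/2+.002],loss="soft_l1",f_scale=.002).x
    cm=c[(np.hypot(c[...,0]-p[0],c[...,1]-p[1])<.065)&(c[...,2]>.008)&(c[...,2]<.016)][:,:2]
    s2=least_squares(lambda a:np.hypot(*(cm-a[:2]).T)-a[2],[p[0],p[1],d/2+.002],loss="soft_l1",f_scale=.002).x
    zs=np.median(C[np.hypot(C[...,0]-p[0],C[...,1]-p[1])<.02][:,2])
    print(k,np.round(e[0],1),np.round(e[1],1),"floor",p.round(4),"ztop/side %.4f %.4f"%(z,zs),"rim side",s.round(4),len(w),"top",s2.round(4),len(cm))
E
```

```text
red [ 4.418e-01 -3.020e-02  1.930e-02  1.441e-01  2.140e+02] [ 4.433e-01 -2.940e-02  1.940e-02  1.441e-01  1.650e+02] (array([ 0.4427, -0.0302,  0.1416]), array([0.001, 0.001]))
blue [5.761e-01 8.420e-02 1.930e-02 1.232e-01 2.020e+02] [5.782e-01 8.480e-02 1.940e-02 1.236e-01 2.020e+02] (array([0.5773, 0.0846, 0.1205]), array([0.0007, 0.0007]))
black [4.489e-01 9.430e-02 1.860e-02 1.285e-01 2.060e+02] [4.510e-01 9.500e-02 1.970e-02 1.288e-01 2.190e+02] (array([0.4496, 0.0945, 0.1261]), array([0.0008, 0.0008]))
white [ 5.747e-01 -1.837e-01  1.650e-02  8.760e-02  1.390e+02] [ 5.754e-01 -1.826e-01  1.690e-02  8.740e-02  8.600e+01] (array([ 0.5752, -0.1841,  0.0847]), array([0.0008, 0.0008]))
pink [ 6.832e-01 -2.151e-01  1.950e-02  1.437e-01  2.130e+02] [ 6.846e-01 -2.158e-01  2.070e-02  1.440e-01  1.010e+02] (array([ 0.6835, -0.2149,  0.1419]), array([0.0012, 0.0012]))
bvial [5.755e-01 3.267e-01 1.110e-02 5.200e-02 5.600e+01] [5.771e-01 3.262e-01 1.100e-02 5.250e-02 1.320e+02] (array([0.5763, 0.3263, 0.05  ]), array([0.0006, 0.0006]))
rvial [4.725e-01 3.424e-01 1.070e-02 5.220e-02 5.900e+01] [4.738e-01 3.433e-01 1.140e-02 5.260e-02 1.440e+02] (array([0.4728, 0.3429, 0.0502]), array([0.0008, 0.0008]))
red [206.3 206.8] [33.1 34.2] floor [0.584  0.2321 0.004 ] ztop/side 0.0037 0.0050 rim side [0.5849 0.2319 0.0474] 384 top [0.584  0.2315 0.0468] 186
black [204.  263.2] [31.3 31.8] floor [0.4361 0.2398 0.004 ] ztop/side 0.0041 0.0042 rim side [0.438  0.239  0.0456] 397 top [0.4366 0.2385 0.0448] 200
blue [309.4 208.5] [32.9 33. ] floor [ 0.5725 -0.0395  0.004 ] ztop/side 0.0047 0.0051 rim side [ 0.5743 -0.039   0.044 ] 110 top [ 0.5729 -0.0392  0.044 ] 179
white [362.8 252.7] [27.3 27.9] floor [ 0.4531 -0.1752  0.004 ] ztop/side 0.0049 nan rim side [ 0.4468 -0.1743  0.0458] 16 top [ 0.453  -0.1749  0.0371] 160
  return _methods._mean(a, axis=axis, dtype=dtype,
  ret = ret.dtype.type(ret / rcount)
```

Run:
```python
from h import *
T=dict(np.load("top0.npz"));c=cloud(T)
m=(c[...,1]<-.22)&(c[...,1]>-.8)&(c[...,0]>.2)&(c[...,0]<.75)&(c[...,2]>.16)&(c[...,2]<.9)&(T["z_map"]>.2)
p=c[m];print(p.min(0),np.percentile(p,[1,99],axis=0), p.max(0))
q=p[p[:,0]<.65];print(q[:,1].max(), q[:,0].min())
```

```text
[ 0.28493889 -0.56706485  0.16001119] [[ 0.28786579 -0.55325525  0.16758648]
 [ 0.7465196  -0.22752779  0.67437267]] [ 0.74997983 -0.22004605  0.70531116]
-0.2200460493973047 0.2849388901065095
```

Emit:
drive_tool(plan=[[0, 0, -0.04, 0, 0, 7.875, 1], [0, 0, -0.04, 0, 0, 7.875, 1], [0, 0, 0, 0, 0, 0, 1]], newtons=70)

```text
t: 0.4
tcp_pos: [0.1701, -0.6047, 0.3313]
tool_rot: [1.0, -0.001, 0.001, 0.006]
force: [0.0, -1.6, 1.3]
finger_gap: 1.002
gripper_force: 0.0
```

Emit:
drive_tool(plan=[[0.01, -0.02, -0.02, 0, 0, 0, 1], [0.02, -0.042, 0, 0, 0, 0, 1], [0.02, -0.042, 0, 0, 0, 0, 1], [0.02, -0.042, 0, 0, 0, 0, 1], [0.02, -0.042, 0, 0, 0, 0, 1], [0.02, -0.042, 0, 0, 0, 0, 1], [0.02, -0.042, 0, 0, 0, 0, 1], [0.02, -0.042, 0, 0, 0, 0, 1], [0.02, -0.042, 0, 0, 0, 0, 1], [0.02, -0.042, 0, 0, 0, 0, 1]])

```text
t: 1.4
tcp_pos: [0.3597, -0.2015, 0.3448]
tool_rot: [1.0, 0.0, -0.0, -0.0]
force: [1.0, -1.1, 0.1]
finger_gap: 0.999
gripper_force: 0.0
```

Emit:
drive_tool(plan=[[0.02, -0.042, 0, 0, 0, 0, 1], [0.02, -0.042, 0, 0, 0, 0, 1], [0.02, -0.042, 0, 0, 0, 0, 1], [0.02, -0.03, 0.02, 0, 0, 0, 1], [0.0, -0.01, 0.03, 0, 0, 0, 1], [0, 0, 0.03, 0, 0, 0, 1], [0, 0, 0.03, 0, 0, 0, 1], [0, 0, 0, 0, 0, 0, 1], [0, 0, 0, 0, 0, 0, 1]])

```text
t: 2.3
tcp_pos: [0.4394, -0.0375, 0.2351]
tool_rot: [1.0, 0.0, -0.001, -0.0]
force: [-0.3, -0.6, 0.5]
finger_gap: 0.996
gripper_force: 0.0
```

Emit:
drive_tool(plan=[[0.003, -0.0075, 0, 0, 0, 0, 1], [0, 0, 0.02, 0, 0, 0, 1], [0, 0, 0.025, 0, 0, 0, 1], [0, 0, 0.025, 0, 0, 0, 1], [0, 0, 0.02, 0, 0, 0, 1], [0, 0, 0.011, 0, 0, 0, 1], [0, 0, 0, 0, 0, 0, 1], [0, 0, 0, 0, 0, 0, 1]])

```text
t: 3.1
tcp_pos: [0.4439, -0.0302, 0.1354]
tool_rot: [1.0, -0.0, 0.001, 0.0]
force: [0.4, -1.0, 0.3]
finger_gap: 0.996
gripper_force: 0.0
```

Emit:
drive_tool(plan=[[0, 0, 0, 0, 0, 0, 0.2], [0, 0, 0, 0, 0, 0, 0], [0, 0, 0, 0, 0, 0, -1], [0, 0, 0, 0, 0, 0, -1], [0, 0, 0, 0, 0, 0, -1], [0, 0, 0, 0, 0, 0, -1], [0, 0, 0, 0, 0, 0, -1]])

```text
t: 3.8
tcp_pos: [0.4434, -0.0303, 0.1354]
tool_rot: [1.0, -0.0, 0.001, 0.0]
force: [-1.5, -1.9, 8.4]
finger_gap: 0.434
gripper_force: 69.3
```

Run:
```python
from h import *
print({k:v for k,v in manip.sense().items() if k in("t","tcp_pos","force","gripper_force","finger_gap")})
s=snap("side");i=s["image"][60:300,180:500,::-1];cv2.imwrite("pics/g1.png",cv2.resize(i,None,fx=2,fy=2,interpolation=2))
```

```text
{'t': 3.8, 'tcp_pos': array([ 0.443396  , -0.03034681,  0.1354449 ]), 'force': array([-1.52357125, -1.88257079,  8.41363937]), 'gripper_force': 69.27446694346145, 'finger_gap': 0.43397176574358437}
```

View pics/g1.png

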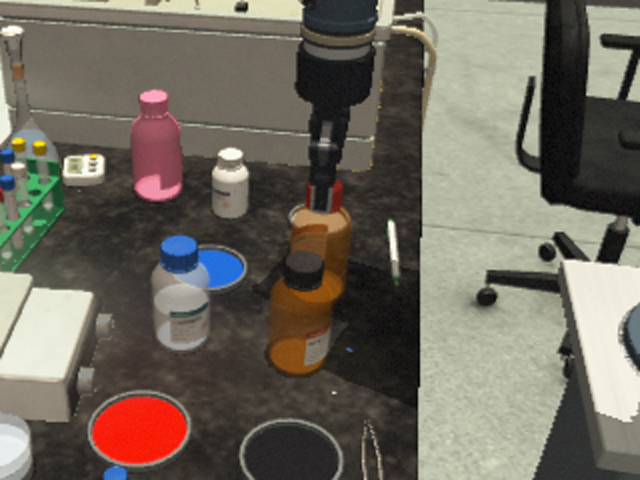

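The fingers hold the red cap at about (325,195) in the crop. The bottle is upright and its neighbours haven't moved. Lifting now.

Emit:
drive_tool(plan=[[0, 0, -0.005, 0, 0, 0, -1], [0, 0, -0.015, 0, 0, 0, -1], [0, 0, -0.025, 0, 0, 0, -1], [0, 0, -0.03, 0, 0, 0, -1], [0, 0, -0.03, 0, 0, 0, -1], [0, 0, -0.03, 0, 0, 0, -1], [0, 0, -0.025, 0, 0, 0, -1], [0, 0, -0.01, 0, 0, 0, -1], [0, 0, 0, 0, 0, 0, -1], [0, 0, 0, 0, 0, 0, -1]])

```text
t: 4.85
tcp_pos: [0.4416, -0.0297, 0.303]
tool_rot: [1.0, -0.0, -0.001, -0.0]
force: [0.6, 0.3, -4.6]
finger_gap: 0.434
gripper_force: 70.8
```

Emit:
drive_tool(plan=[[0.005, -0.01, 0, 0, 0, 0, -1], [0.01, -0.02, 0, 0, 0, 0, -1], [0.015, -0.027, 0, 0, 0, 0, -1], [0.015, -0.027, 0, 0, 0, 0, -1], [0.015, -0.027, 0, 0, 0, 0, -1], [0.015, -0.027, 0, 0, 0, 0, -1], [0.015, -0.027, 0, 0, 0, 0, -1], [0.015, -0.027, 0, 0, 0, 0, -1], [0.015, -0.027, 0, 0, 0, 0, -1], [0.01, -0.02, 0, 0, 0, 0, -1]])

```text
t: 5.85
tcp_pos: [0.5729, 0.2116, 0.3019]
tool_rot: [1.0, 0.0, -0.002, -0.0]
force: [0.0, -0.6, -4.3]
finger_gap: 0.438
gripper_force: 70.9
```

Emit:
drive_tool(plan=[[0.008, -0.015, 0, 0, 0, 0, -1], [0.004, -0.008, 0, 0, 0, 0, -1], [0, 0, 0.02, 0, 0, 0, -1], [0, 0, 0.03, 0, 0, 0, -1], [0, 0, 0.03, 0, 0, 0, -1], [0, 0, 0.03, 0, 0, 0, -1], [0, 0, 0.015, 0, 0, 0, -1], [0, 0, 0, 0, 0, 0, -1], [0, 0, 0, 0, 0, 0, -1], [0, 0, 0, 0, 0, 0, -1]])

```text
t: 6.85
tcp_pos: [0.5857, 0.2322, 0.1804]
tool_rot: [1.0, -0.0, 0.001, -0.0]
force: [1.0, -0.2, -3.4]
finger_gap: 0.433
gripper_force: 70.9
```

Run:
```python
from h import *
print(manip.sense()["tcp_pos"])
s=snap("side");c=cloud(s);i=s["image"][100:400,100:420,::-1];cv2.imwrite("pics/g2.png",cv2.resize(i,None,fx=2,fy=2,interpolation=2))
```

```text
[0.58567318 0.23217445 0.18042385]
```

View pics/g2.png

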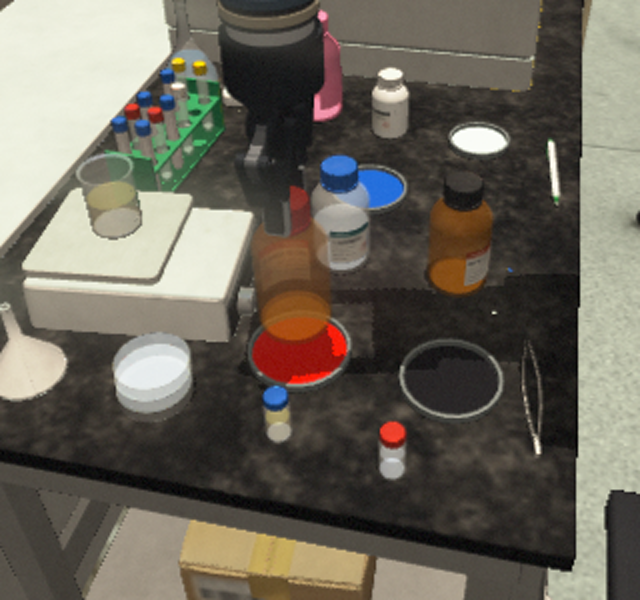

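The red bottle hangs upright over the red saucer, with its base at about (295,325) and the saucer centre at (300,350) in the crop. Lowering it.

Emit:
drive_tool(plan=[[-0.0005, 0, 0.015, 0, 0, 0, -1], [0, 0, 0.012, 0, 0, 0, -1], [0, 0, 0.006, 0, 0, 0, -1], [0, 0, 0.003, 0, 0, 0, -1], [0, 0, 0.002, 0, 0, 0, -1], [0, 0, 0.001, 0, 0, 0, -1], [0, 0, 0, 0, 0, 0, -1], [0, 0, 0, 0, 0, 0, -1]])

```text
t: 7.7
tcp_pos: [0.5845, 0.232, 0.1407]
tool_rot: [1.0, -0.0, 0.0, -0.0]
force: [0.2, 0.2, -3.5]
finger_gap: 0.432
gripper_force: 70.9
```

Emit:
drive_tool(plan=[[0, 0, 0.001, 0, 0, 0, -1], [0, 0, 0.001, 0, 0, 0, -1], [0, 0, 0, 0, 0, 0, -1], [0, 0, 0, 0, 0, 0, -1]])

```text
t: 8.1
tcp_pos: [0.5849, 0.2319, 0.1396]
tool_rot: [1.0, -0.0, 0.001, -0.0]
force: [-1.4, -1.3, 6.1]
finger_gap: 0.436
gripper_force: 72.1
```

Emit:
drive_tool(plan=[[0, 0, 0, 0, 0, 0, 0.2], [0, 0, 0, 0, 0, 0, 0.5], [0, 0, 0, 0, 0, 0, 1], [0, 0, 0, 0, 0, 0, 1], [0, 0, -0.01, 0, 0, 0, 1], [0, 0, -0.02, 0, 0, 0, 1], [0, 0, -0.035, 0, 0, 0, 1], [0, 0, -0.035, 0, 0, 0, 1], [0, 0, 0, 0, 0, 0, 1]])

```text
t: 9.0
tcp_pos: [0.5877, 0.2328, 0.2448]
tool_rot: [1.0, 0.0, 0.006, -0.001]
force: [0.8, -0.0, 0.6]
finger_gap: 1.0
gripper_force: 0.0
```

Emit:
drive_tool(plan=[[-0.015, 0.0155, 0, 0, 0, 0, 1], [-0.03, 0.03, 0, 0, 0, 0, 1], [-0.03, 0.031, 0, 0, 0, 0, 1], [-0.03, 0.031, 0, 0, 0, 0, 1], [-0.02, 0.02, 0, 0, 0, 0, 1], [-0.01, 0.01, 0, 0, 0, 0, 1], [0, 0, 0.03, 0, 0, 0, 1], [0, 0, 0.03, 0, 0, 0, 1], [0, 0, 0, 0, 0, 0, 1], [0, 0, 0, 0, 0, 0, 1]])

```text
t: 10.0
tcp_pos: [0.4498, 0.0947, 0.1784]
tool_rot: [1.0, 0.0, -0.0, -0.0]
force: [0.3, -0.8, -1.0]
finger_gap: 1.001
gripper_force: 0.0
```

Run:
```python
from h import *
T=snap("top");S=snap("side")
print(manip.sense()["tcp_pos"])
tops(T,S,dict(red=(.5845,.232,.148),black=(.45,.0945,.128),blue=B["blue"],bvial=B["bvial"],rvial=B["rvial"]))
cv2.imwrite("pics/g3.png",cv2.resize(S["image"][100:400,100:420,::-1],None,fx=2,fy=2,interpolation=2))
```

```text
[0.45054605 0.09466424 0.17936524]
red [5.835e-01 2.313e-01 1.930e-02 1.477e-01 2.100e+02] [5.844e-01 2.316e-01 2.000e-02 1.484e-01 2.890e+02] (array([0.5843, 0.232 , 0.1454]), array([0.0005, 0.0005]))
black None [4.504e-01 9.480e-02 2.080e-02 1.287e-01 2.220e+02] None
blue [5.762e-01 8.420e-02 1.920e-02 1.234e-01 2.000e+02] [5.786e-01 8.480e-02 2.000e-02 1.236e-01 1.990e+02] (array([0.5774, 0.0845, 0.1205]), array([0.0008, 0.0008]))
bvial [5.765e-01 3.262e-01 1.110e-02 5.150e-02 5.500e+01] [5.774e-01 3.265e-01 1.170e-02 5.230e-02 1.300e+02] (array([0.5764, 0.3262, 0.05  ]), array([0.0005, 0.0005]))
rvial [4.724e-01 3.427e-01 1.110e-02 5.170e-02 5.900e+01] [4.736e-01 3.420e-01 1.140e-02 5.250e-02 1.410e+02] (array([0.4728, 0.3425, 0.0499]), array([0.0008, 0.0008]))
```

View pics/g3.png

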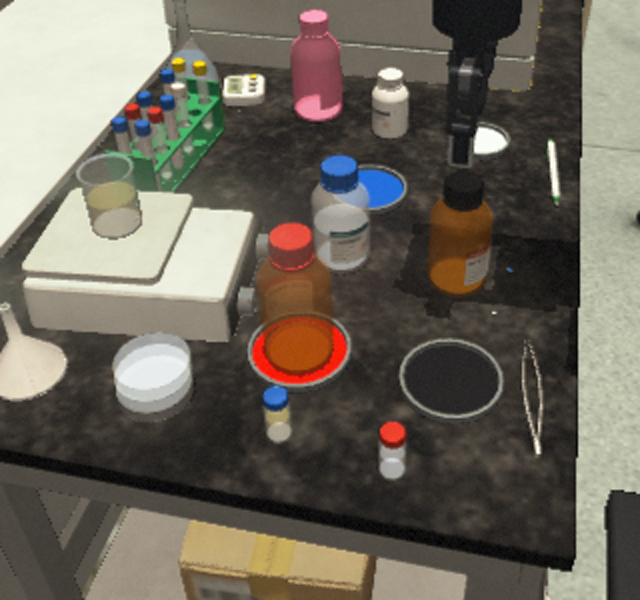

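The red bottle stands centred in its saucer at (299,347) in the crop, top at 0.148 m. The gripper is now above the black cap at (463,190).

Emit:
drive_tool(plan=[[0, 0, 0.02, 0, 0, 0, 1], [0, 0, 0.02, 0, 0, 0, 1], [0, 0, 0.01, 0, 0, 0, 1], [0, 0, 0.0055, 0, 0, 0, 0.3], [0, 0, 0, 0, 0, 0, 0], [0, 0, 0, 0, 0, 0, -1], [0, 0, 0, 0, 0, 0, -1], [0, 0, 0, 0, 0, 0, -1], [0, 0, 0, 0, 0, 0, -1], [0, 0, 0, 0, 0, 0, -1]])

```text
t: 11.1
tcp_pos: [0.45, 0.0943, 0.1239]
tool_rot: [1.0, -0.0, 0.001, 0.0]
force: [-0.6, -1.9, 5.7]
finger_gap: 0.433
gripper_force: 70.0
```

Emit:
drive_tool(plan=[[0, 0, -0.005, 0, 0, 0, -1], [0, 0, -0.015, 0, 0, 0, -1], [0, 0, -0.02, 0, 0, 0, -1], [0, 0, -0.01, 0, 0, 0, -1], [0, 0, 0, 0, 0, 0, -1], [0, 0, 0, 0, 0, 0, -1], [0, 0, 0, 0, 0, 0, -1]])

```text
t: 11.8
tcp_pos: [0.4484, 0.0945, 0.172]
tool_rot: [1.0, -0.0, -0.001, -0.0]
force: [0.6, -0.6, -4.6]
finger_gap: 0.431
gripper_force: 70.9
```

Emit:
drive_tool(plan=[[0, -0.01, 0, 0, 0, 0, -1], [-0.002, -0.02, 0, 0, 0, 0, -1], [-0.002, -0.027, 0, 0, 0, 0, -1], [-0.002, -0.027, 0, 0, 0, 0, -1], [-0.002, -0.027, 0, 0, 0, 0, -1], [-0.002, -0.02, 0, 0, 0, 0, -1], [-0.001, -0.0085, 0, 0, 0, 0, -1], [-0.001, -0.005, 0.01, 0, 0, 0, -1], [0, 0, 0.015, 0, 0, 0, -1], [0, 0, 0.005, 0, 0, 0, -1]])

```text
t: 12.8
tcp_pos: [0.4358, 0.2382, 0.1409]
tool_rot: [1.0, -0.0, -0.002, 0.001]
force: [-0.8, 0.3, -3.8]
finger_gap: 0.428
gripper_force: 71.1
```

Emit:
drive_tool(plan=[[0, 0, 0.004, 0, 0, 0, -1], [0, 0, 0.003, 0, 0, 0, -1], [0, 0, 0, 0, 0, 0, -1], [0, 0, 0, 0, 0, 0, -1]])

```text
t: 13.2
tcp_pos: [0.4375, 0.2388, 0.1361]
tool_rot: [1.0, -0.0, 0.0, -0.0]
force: [0.4, -0.1, -4.7]
finger_gap: 0.427
gripper_force: 71.1
```

Emit:
drive_tool(plan=[[0, 0, 0.003, 0, 0, 0, -1], [0, 0, 0.002, 0, 0, 0, -1], [0, 0, 0.001, 0, 0, 0, -1], [0, 0, 0.001, 0, 0, 0, -1], [0, 0, 0, 0, 0, 0, -1], [0, 0, 0, 0, 0, 0, -1]])

```text
t: 13.8
tcp_pos: [0.4372, 0.239, 0.1288]
tool_rot: [1.0, -0.0, 0.0, 0.0]
force: [0.1, -0.0, -4.7]
finger_gap: 0.43
gripper_force: 71.1
```

Emit:
drive_tool(plan=[[0, 0, 0.001, 0, 0, 0, -1], [0, 0, 0.0005, 0, 0, 0, -1], [0, 0, 0, 0, 0, 0, -1], [0, 0, 0, 0, 0, 0, -1]])

```text
t: 14.2
tcp_pos: [0.4376, 0.239, 0.1279]
tool_rot: [1.0, -0.0, 0.001, -0.0]
force: [-0.4, -1.3, 4.8]
finger_gap: 0.432
gripper_force: 71.9
```

Emit:
drive_tool(plan=[[0, 0, 0, 0, 0, 0, 0.2], [0, 0, 0, 0, 0, 0, 0.5], [0, 0, 0, 0, 0, 0, 1], [0, 0, 0, 0, 0, 0, 1], [0, 0, -0.01, 0, 0, 0, 1], [0, 0, -0.02, 0, 0, 0, 1], [0, 0, -0.035, 0, 0, 0, 1], [0, 0, -0.035, 0, 0, 0, 1], [0, 0, 0, 0, 0, 0, 1]])

```text
t: 15.1
tcp_pos: [0.4403, 0.24, 0.2323]
tool_rot: [1.0, 0.0, 0.005, -0.002]
force: [0.4, 0.0, 0.7]
finger_gap: 0.997
gripper_force: 0.0
```

Emit:
drive_tool(plan=[[0.015, 0.0155, 0, 0, 0, 0, 1], [0.03, 0.035, 0, 0, 0, 0, 1], [0.03, 0.035, 0, 0, 0, 0, 1], [0.03, 0.035, 0, 0, 0, 0, 1], [0.02, 0.02, 0, 0, 0, 0, 1], [0.015, 0.014, 0, 0, 0, 0, 1], [0, 0, 0.03, 0, 0, 0, 1], [0, 0, 0.025, 0, 0, 0, 1], [0, 0, 0, 0, 0, 0, 1], [0, 0, 0, 0, 0, 0, 1]])

```text
t: 16.1
tcp_pos: [0.5768, 0.0845, 0.172]
tool_rot: [1.0, -0.0, -0.001, -0.0]
force: [0.6, 0.2, 0.3]
finger_gap: 1.0
gripper_force: 0.0
```

Run:
```python
from h import *
T=snap("top");S=snap("side")
print(manip.sense()["tcp_pos"])
tops(T,S,dict(red=(.5845,.232,.148),black=(.437,.239,.132),blue=B["blue"],bvial=B["bvial"],rvial=B["rvial"]))
```

```text
[0.57798924 0.08461826 0.17353527]
red [5.830e-01 2.314e-01 1.940e-02 1.477e-01 2.110e+02] [5.847e-01 2.324e-01 1.980e-02 1.481e-01 2.880e+02] (array([0.5842, 0.2319, 0.1454]), array([0.0006, 0.0006]))
black [4.370e-01 2.386e-01 1.920e-02 1.323e-01 2.110e+02] [4.381e-01 2.392e-01 1.940e-02 1.328e-01 3.320e+02] (array([0.4373, 0.2388, 0.1294]), array([0.0007, 0.0007]))
blue None [5.783e-01 8.460e-02 1.970e-02 1.236e-01 1.950e+02] None
bvial [5.758e-01 3.263e-01 1.100e-02 5.200e-02 5.700e+01] [5.771e-01 3.264e-01 1.140e-02 5.240e-02 1.310e+02] (array([0.5763, 0.3264, 0.0501]), array([0.0006, 0.0006]))
rvial [4.719e-01 3.423e-01 1.130e-02 5.270e-02 6.200e+01] [4.744e-01 3.431e-01 1.130e-02 5.270e-02 1.430e+02] (array([0.4729, 0.3427, 0.0499]), array([0.0008, 0.0008]))
```

Emit:
drive_tool(plan=[[0, 0, 0.02, 0, 0, 0, 1], [0, 0, 0.02, 0, 0, 0, 1], [0, 0, 0.01, 0, 0, 0, 1], [0, 0, 0.004, 0, 0, 0, 0.3], [0, 0, 0, 0, 0, 0, 0], [0, 0, 0, 0, 0, 0, -1], [0, 0, 0, 0, 0, 0, -1], [0, 0, 0, 0, 0, 0, -1], [0, 0, 0, 0, 0, 0, -1], [0, 0, 0, 0, 0, 0, -1]])

```text
t: 17.2
tcp_pos: [0.5782, 0.0842, 0.1198]
tool_rot: [1.0, -0.0, 0.001, 0.0]
force: [-0.8, -1.0, 5.1]
finger_gap: 0.435
gripper_force: 70.2
```

Emit:
drive_tool(plan=[[0, 0, -0.005, 0, 0, 0, -1], [0, 0, -0.015, 0, 0, 0, -1], [0, 0, -0.02, 0, 0, 0, -1], [0, 0, -0.01, 0, 0, 0, -1], [0, 0, 0, 0, 0, 0, -1], [0, 0, 0, 0, 0, 0, -1], [0, 0, 0, 0, 0, 0, -1]])

```text
t: 17.9
tcp_pos: [0.5762, 0.0845, 0.1672]
tool_rot: [1.0, -0.0, -0.001, -0.0]
force: [-0.3, 0.2, -4.7]
finger_gap: 0.429
gripper_force: 70.7
```

Emit:
drive_tool(plan=[[0, 0.01, 0, 0, 0, 0, -1], [-0.001, 0.02, 0, 0, 0, 0, -1], [-0.001, 0.025, 0, 0, 0, 0, -1], [-0.001, 0.025, 0, 0, 0, 0, -1], [-0.001, 0.02, 0, 0, 0, 0, -1], [0, 0.015, 0, 0, 0, 0, -1], [0, 0.0085, 0, 0, 0, 0, -1], [0, 0, 0.01, 0, 0, 0, -1], [0, 0, 0.015, 0, 0, 0, -1], [0, 0, 0.005, 0, 0, 0, -1]])

```text
t: 18.9
tcp_pos: [0.5717, -0.0379, 0.1364]
tool_rot: [1.0, 0.0, -0.002, -0.001]
force: [-0.4, 0.0, -5.2]
finger_gap: 0.431
gripper_force: 70.8
```

Emit:
drive_tool(plan=[[0, 0, 0.004, 0, 0, 0, -1], [0, 0, 0.003, 0, 0, 0, -1], [0, 0, 0.003, 0, 0, 0, -1], [0, 0, 0, 0, 0, 0, -1], [0, 0, 0, 0, 0, 0, -1]])

```text
t: 19.4
tcp_pos: [0.5733, -0.039, 0.1285]
tool_rot: [1.0, 0.0, 0.0, 0.0]
force: [-0.1, 1.0, -3.8]
finger_gap: 0.431
gripper_force: 70.8
```

Emit:
drive_tool(plan=[[0, 0, 0.002, 0, 0, 0, -1], [0, 0, 0.001, 0, 0, 0, -1], [0, 0, 0.001, 0, 0, 0, -1], [0, 0, 0, 0, 0, 0, -1], [0, 0, 0, 0, 0, 0, -1]])

```text
t: 19.9
tcp_pos: [0.5732, -0.0391, 0.1243]
tool_rot: [1.0, -0.0, 0.0, -0.0]
force: [-0.8, -0.3, -5.6]
finger_gap: 0.431
gripper_force: 70.8
```

Emit:
drive_tool(plan=[[0, 0, 0.001, 0, 0, 0, -1], [0, 0, 0, 0, 0, 0, -1], [0, 0, 0, 0, 0, 0, -1]])

```text
t: 20.2
tcp_pos: [0.5735, -0.0392, 0.1238]
tool_rot: [1.0, -0.0, 0.0, 0.0]
force: [-1.1, 0.0, 1.0]
finger_gap: 0.433
gripper_force: 71.3
```

Emit:
drive_tool(plan=[[0, 0, 0.0005, 0, 0, 0, -1], [0, 0, 0, 0, 0, 0, 0.2], [0, 0, 0, 0, 0, 0, 0.5], [0, 0, 0, 0, 0, 0, 1], [0, 0, 0, 0, 0, 0, 1], [0, 0, -0.01, 0, 0, 0, 1], [0, 0, -0.02, 0, 0, 0, 1], [0, 0, -0.035, 0, 0, 0, 1], [0, 0, -0.035, 0, 0, 0, 1], [0, 0, 0, 0, 0, 0, 1]])

```text
t: 21.2
tcp_pos: [0.5766, -0.0398, 0.2286]
tool_rot: [1.0, 0.0, 0.006, 0.002]
force: [2.2, -0.4, -0.0]
finger_gap: 0.999
gripper_force: 0.0
```

Emit:
drive_tool(plan=[[0, 0.02, 0, 0, 0, 0, 1], [0, 0.03, 0, 0, 0, 0, 1], [0, 0.035, 0, 0, 0, 0, 1], [0.0015, 0.03, 0, 0, 0, 0, 1], [0, 0.02, 0, 0, 0, 0, 1], [0, 0.009, 0.02, 0, 0, 0, 1], [0, 0, 0.03, 0, 0, 0, 1], [0, 0, 0.03, 0, 0, 0, 1], [0, 0, 0, 0, 0, 0, 1], [0, 0, 0, 0, 0, 0, 1]])

```text
t: 22.2
tcp_pos: [0.5744, -0.1829, 0.1426]
tool_rot: [1.0, -0.0, -0.001, -0.0]
force: [0.2, -0.2, -0.1]
finger_gap: 1.002
gripper_force: 0.0
```

Run:
```python
from h import *
T=snap("top");S=snap("side")
print(manip.sense()["tcp_pos"])
tops(T,S,dict(blue=(.573,-.039,.127),white=B["white"],pink=B["pink"]))
cv2.imwrite("pics/g4.png",cv2.resize(S["image"][20:260,160:440,::-1],None,fx=2,fy=2,interpolation=2))
```

```text
[ 0.57566791 -0.18344212  0.14431198]
blue [ 5.722e-01 -3.890e-02  1.880e-02  1.273e-01  1.990e+02] [ 5.756e-01 -3.990e-02  2.070e-02  1.275e-01  1.520e+02] (array([ 0.5731, -0.0391,  0.1249]), array([0.0006, 0.0006]))
white None [ 5.756e-01 -1.829e-01  1.650e-02  8.790e-02  8.400e+01] None
pink [ 6.860e-01 -2.088e-01  1.670e-02  1.437e-01  6.100e+01] [ 6.839e-01 -2.155e-01  2.090e-02  1.443e-01  1.010e+02] (array([ 0.6851, -0.2051,  0.1467]), array([0.003, 0.003]))
```

View pics/g4.png

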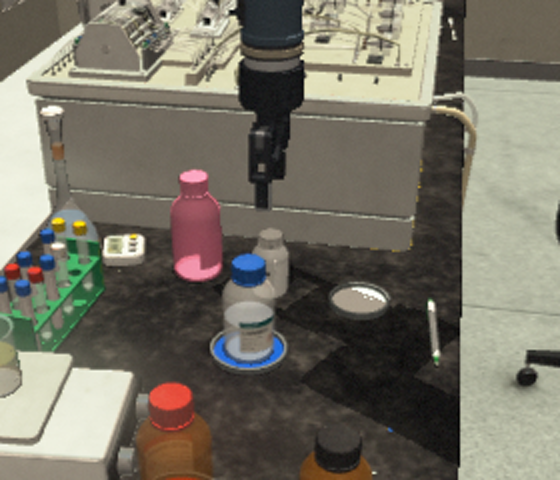

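The blue bottle stands in its saucer at (248,345) in the crop. The gripper is above the white bottle at (270,260), with clearance to the pink bottle and the instrument.

Emit:
drive_tool(plan=[[0, 0, 0.02, 0, 0, 0, 1], [0, 0, 0.03, 0, 0, 0, 1], [0, 0, 0.025, 0, 0, 0, 1], [0, 0, 0.02, 0, 0, 0, 1], [0, 0, 0.009, 0, 0, 0, 1], [0, 0, 0, 0, 0, 0, 1], [0, 0, 0, 0, 0, 0, 1]], newtons=40)

```text
t: 23.0
tcp_pos: [0.5757, -0.1835, 0.0402]
tool_rot: [1.0, 0.0, 0.001, 0.001]
force: [0.4, -0.2, -0.1]
finger_gap: 0.998
gripper_force: 0.0
```

Emit:
drive_tool(plan=[[0, 0, 0, 0, 0, 0, 0.4], [0, 0, 0, 0, 0, 0, 0.1], [0, 0, 0, 0, 0, 0, -1], [0, 0, 0, 0, 0, 0, -1], [0, 0, 0, 0, 0, 0, -1], [0, 0, 0, 0, 0, 0, -1]])

```text
t: 23.6
tcp_pos: [0.5753, -0.1834, 0.04]
tool_rot: [1.0, -0.0, 0.001, 0.001]
force: [-1.3, -0.4, 6.3]
finger_gap: 0.552
gripper_force: 41.3
```

Emit:
drive_tool(plan=[[0, 0, -0.005, 0, 0, 0, -1], [0, 0, -0.015, 0, 0, 0, -1], [0, 0, -0.02, 0, 0, 0, -1], [0, 0, -0.01, 0, 0, 0, -1], [0, 0, 0, 0, 0, 0, -1], [0, 0, 0, 0, 0, 0, -1], [0, 0, 0, 0, 0, 0, -1]])

```text
t: 24.3
tcp_pos: [0.5741, -0.1827, 0.0881]
tool_rot: [1.0, -0.0, -0.001, -0.0]
force: [0.4, -0.1, -1.9]
finger_gap: 0.549
gripper_force: 41.3
```

Emit:
drive_tool(plan=[[-0.01, -0.001, 0, 0, 0, 0, -1], [-0.02, -0.002, 0, 0, 0, 0, -1], [-0.025, -0.002, 0, 0, 0, 0, -1], [-0.025, -0.002, 0, 0, 0, 0, -1], [-0.02, -0.001, 0, 0, 0, 0, -1], [-0.015, 0, 0, 0, 0, 0, -1], [-0.0075, 0, 0, 0, 0, 0, -1], [0, 0, 0.015, 0, 0, 0, -1], [0, 0, 0.015, 0, 0, 0, -1], [0, 0, 0.005, 0, 0, 0, -1]])

```text
t: 25.3
tcp_pos: [0.4516, -0.1748, 0.0527]
tool_rot: [1.0, -0.0, -0.001, -0.001]
force: [0.0, -0.4, -0.9]
finger_gap: 0.558
gripper_force: 41.3
```

Emit:
drive_tool(plan=[[0, 0, 0.003, 0, 0, 0, -1], [0, 0, 0.003, 0, 0, 0, -1], [0, 0, 0, 0, 0, 0, -1], [0, 0, 0, 0, 0, 0, -1]])

```text
t: 25.7
tcp_pos: [0.4524, -0.1751, 0.0481]
tool_rot: [1.0, 0.0, 0.0, 0.0]
force: [-0.3, -0.9, -0.5]
finger_gap: 0.55
gripper_force: 41.3
```

Emit:
drive_tool(plan=[[0, 0, 0.002, 0, 0, 0, -1], [0, 0, 0.001, 0, 0, 0, -1], [0, 0, 0.001, 0, 0, 0, -1], [0, 0, 0, 0, 0, 0, -1], [0, 0, 0, 0, 0, 0, -1]])

```text
t: 26.2
tcp_pos: [0.4522, -0.1751, 0.044]
tool_rot: [1.0, -0.0, 0.0, 0.0]
force: [-0.1, 1.0, 1.4]
finger_gap: 0.549
gripper_force: 41.4
```

Emit:
drive_tool(plan=[[0, 0, 0.0005, 0, 0, 0, -1], [0, 0, 0, 0, 0, 0, 0.3], [0, 0, 0, 0, 0, 0, 0.6], [0, 0, 0, 0, 0, 0, 1], [0, 0, 0, 0, 0, 0, 1], [0, 0, -0.01, 0, 0, 0, 1], [0, 0, -0.025, 0, 0, 0, 1], [0, 0, -0.04, 0, 0, 0, 1], [0, 0, -0.04, 0, 0, 0, 1], [0, 0, -0.04, 0, 0, 0, 1]])

```text
t: 27.2
tcp_pos: [0.4517, -0.1747, 0.2004]
tool_rot: [1.0, -0.0, -0.0, -0.0]
force: [0.5, -1.0, -1.5]
finger_gap: 1.002
gripper_force: 0.0
```

Emit:
drive_tool(plan=[[0, 0, -0.04, 0, 0, 0, 1], [0, -0.03, -0.02, 0, 0, 0, 1], [0, -0.04, 0, 0, 0, 0, 1], [0, -0.04, 0, 0, 0, 0, 1], [0, 0, 0, 0, 0, 0, 1], [0, 0, 0, 0, 0, 0, 1]])

```text
t: 27.8
tcp_pos: [0.4519, -0.0643, 0.2589]
tool_rot: [1.0, 0.001, 0.0, 0.0]
force: [-0.6, -0.1, -0.4]
finger_gap: 0.999
gripper_force: 0.0
```

Run:
```python
from h import *
T=snap("top");S=snap("side")
tops(T,S,dict(red=(.5845,.232,.148),black=(.437,.239,.132),blue=(.573,-.039,.127),white=(.453,-.175,.091),pink=B["pink"],bvial=B["bvial"],rvial=B["rvial"]))
cv2.imwrite("pics/end.png",S["image"][:,:,::-1])
```

```text
red [5.836e-01 2.315e-01 1.920e-02 1.479e-01 2.110e+02] [5.848e-01 2.309e-01 2.010e-02 1.483e-01 2.890e+02] (array([0.5843, 0.2319, 0.1454]), array([0.0006, 0.0006]))
black [4.369e-01 2.384e-01 1.920e-02 1.326e-01 2.120e+02] [4.380e-01 2.389e-01 1.960e-02 1.329e-01 3.310e+02] (array([0.4373, 0.2387, 0.1295]), array([0.0006, 0.0006]))
blue [ 5.725e-01 -3.900e-02  1.890e-02  1.273e-01  1.980e+02] [ 5.734e-01 -3.920e-02  1.960e-02  1.276e-01  1.510e+02] (array([ 0.5732, -0.0391,  0.1249]), array([0.0007, 0.0007]))
white None [ 4.537e-01 -1.711e-01  1.690e-02  9.170e-02  9.100e+01] None
pink [ 6.820e-01 -2.148e-01  1.910e-02  1.437e-01  2.090e+02] [ 6.864e-01 -2.157e-01  2.110e-02  1.441e-01  1.000e+02] (array([ 0.6834, -0.2148,  0.142 ]), array([0.0012, 0.0012]))
bvial [5.760e-01 3.262e-01 1.070e-02 5.240e-02 5.700e+01] [5.774e-01 3.265e-01 1.140e-02 5.240e-02 1.320e+02] (array([0.5764, 0.3263, 0.0499]), array([0.0006, 0.0006]))
rvial [4.724e-01 3.423e-01 1.090e-02 5.230e-02 6.200e+01] [4.738e-01 3.431e-01 1.140e-02 5.270e-02 1.400e+02] (array([0.473 , 0.3425, 0.05  ]), array([0.0008, 0.0008]))
```

View pics/end.png

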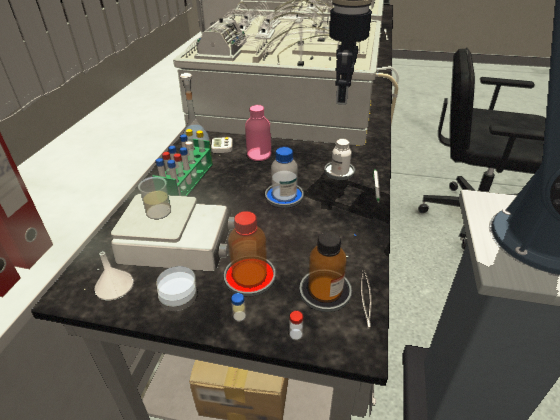

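All four bottles stand upright in their matching saucers: red (248,272), black (326,288), blue (284,193), white (341,170). The tops sit at floor height plus bottle height, the vials haven't moved, and the arm is clear.

```bash
python3 -c "
from station import manip
print(manip.sign_off())"
```

```text
the job is handed in; nothing more can be done
None
```

All four bottles stand upright in their matching saucers and the two vials haven't moved; I handed the job in at about 28 s of the 106 s limit, and no verdict came back.

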